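# Function check of a latching stop button

### The job

Check the bench's stop button: press the mushroom-shaped stop fully in until it latches, then twist it clockwise (seen from above) by pushing one of its lugs sideways, so that it springs fully back out. Only when it is out again, press the flat round start button on the other box right down and let it spring back. Do not lift, tip or shift either box, and leave the other things on the bench as they are.

Things in the scene. Friction and masses are not known exactly. Their poses are not given: they have to be found in the camera images.
- stop_box: grey square stop box, 120 x 120 mm, 55 mm high, 2.5 kg, standing loose on the bench on rubber feet; origin at the centre of its underside, z up. In the middle of its top stands the stop: a black mushroom head with two lugs. The box stands left or right of the start box; the two change places.
- stop_top (a point): highest point of the mushroom head, on its turning axis, 87 mm above the bench when out, 81 mm when latched. The head is a dome 42 mm across with a small rounded crown, its underside 14 mm above the box top when out. Press it straight down at the middle; 6 to 9 N start it. While it goes down the head turns 0.6 rad counter-clockwise (seen from above) under the finger; pressed on a lug it may jam.
- lug_a (a point): middle of one of the two lugs, 34 mm from the head's axis. The lugs are bars that stick out level from opposite sides of the head, 10 mm wide, 12 mm high, reaching 42 mm from the axis; they turn and go down with the head. Head latched: lug underside 10 mm and top 22 mm above the box top (55 mm above the bench); a steel collar 3 mm high, of radius 29 mm, lies round the stem.
- lug_b (a point): the same point on the opposite lug. Either lug will do: pushed sideways near its end, clockwise seen from above, with 2 to 4 N, it turns the latched head; after some 0.3 rad the head springs on by itself to 0.6 rad and up.
- stop_plunger (a joint): how far the mushroom head is pressed in, m: 0 out, 0.006 fully in and latched. Past the half-way point it snaps in by itself and stays; short of it it comes back out.
- start_box: grey start box, 85 (x) x 100 (y) mm, 55 mm high, 1.5 kg, loose on the bench; origin at the centre of its underside, z up. On top a flat round black push button and, 46 mm from it, a small clear pilot lamp (a fixed dome, no button).
- start_top (a point): centre of the top face of the start button, a flat black cylinder 33 mm across, 70 mm above the bench; travel 6 mm straight down, springs back by itself, fully down takes 4 to 5 N
- start_button (a joint): how far the start button is pressed, m: 0 out, 0.006 fully down
- marker_blue: capped marker pen, 138 mm long, 18 mm thick, lying between the two boxes; origin at the centre of its underside; to be left alone
- pipette_2: pipette, 224 mm long, 42 mm wide, 31 mm high, lying to the right; origin at the centre of its underside; to be left alone
There are look-alikes about, which are no part of the job. What is shaped like the stop_box but orange or red is not meant.

How it is judged:
By the outcome, as a careful person would: the job done as asked, in the order asked, and still so for the second after the job is handed in, with the robot touching nothing.
It also fails if it takes over 54 s, if anything falls off the work surface, if the arm or the gripper's body presses on something with over 40 N, if the wrist force passes 120 N, or if a joint passes its speed limit or range.

### The arm

A 7-joint arm with a two-finger parallel gripper is mounted at the origin on a cart in front of the work surface, level with it; the furniture and walls round the work are solid. World frame = base frame: x ahead of the robot, y to its left, z up, the work surface at z = 0. Lengths are in m, angles in rad, forces in N, time in s.
With the tool pointing down it reaches from about 0.4 to 0.85 m from the base axis. Payload 10.4 kg.
Tool frame: the origin (TCP) lies between the finger pads; the fingertips stand 17 mm ahead of it and the grasp point (between the pads) lies 2 mm behind it; z points along the fingers, y is the line along which they close (so a half turn about z gives the same grasp; the last joint's range is limited). The gripper opens to 85 mm and grips with 20 to 120 N. Pads are 22 mm wide; open, the fingers measure 114 mm over their backs; the gripper's body (76 mm by 85 mm) begins 54 mm behind the grasp point. The pads swing forward as they close: fully open they stand 13 mm farther back than shut.
Start: joints at [-1.23, 0.332, -0.065, 1.46, 0.022, 1.35, -0.088], TCP at [0.222, 0.584, 0.248] pointing down, gripper open.
Joint ranges: [-2.6, 2.6], [-0.5, 2.12], [-1.47, 1.34], [0.16, 2.42], [-1.27, 4.41], [0.06, 2.06], [-2.6, 2.6]. Speed limits (rad/s): [2.22, 2.22, 2.79, 2.79, 3.14, 3.14, 3.14].

### API

Orientations are given as a unit quaternion [x, y, z, w].
In Python, from workcell import readout, imaging, manip gives the robot as it stands. The module is installed in compiled form; this text tells all that it offers.
- The arm moves only by the shell command python3 -m crank 'ROWS' [OPENING] [FORCE]. ROWS is JSON, a list of rows, each a list of 4 numbers: the shift along the tool's x, y, z as a fraction of full scale, then the turn about the tool's z as a fraction of full scale. In form: [[x, y, z, yaw], ...]. A call has 1 to 5 rows; each row is the pose to reach, as a shift and turn from the pose commanded when the call began, along the tool's axes at that moment; what a row does not reach only later rows make up. Full scale, the value 1, is 400 mm for a shift and 60 degrees for a turn. A row lasts 1/12 s, in which the tool goes at most 41.7 mm and 7.16 degrees, less where a joint would pass 70% of its speed; a pose out of reach is approached as far as the arm can. A call with a number of a shift or a turn outside -1 to 1 is refused whole. A call with a gripper value outside its range is refused whole. OPENING is the gripper command: -1 is shut, 1 is fully open, values between are in proportion, set as the call begins (- or left out, the last holds). The fingers move at their own pace and stop on an object; FORCE is the grip in N (left out, the last holds). Time passes only in rows, so rows that repeat a pose let the fingers close. It gives the time, the measured TCP pose, the force, the opening and the grip force at its end, in the units of the state.
- readout.get_obs(): the state, without advancing time (a new reading comes with each control period).
- imaging.camera(name): name is "side" or "top"; returns a dict with "color" (400x640x3 uint8, red, green, blue), "fx", "fy", "cx", "cy" (pixels), "rvec" (rotation vector, rad) and "tvec" (3), from world to camera coordinates, as OpenCV has them. Camera axes: x right, y down, z forward; pixel columns grow to the right and rows downward; lengths in m; the calibration is good to about 2 mm. A picture is of the moment at which its call begins. There is no depth.
- manip.hand_in(): hands the job in; it is judged then, once.
The state is a dict: "clock": time; "joint_pos": joint angles; "joint_velocities": joint speeds; "tau": joint torques, N m; "position": TCP position; "ee_rot": TCP orientation; "ft_force": force on the tool from outside, world axes, zero at the start; "torque": the same for the moment, N m; "grip_width": opening from 0.0 (shut) to 1.0 (fully open); "grasp_force": force on a finger pad.
Only numpy, scipy, OpenCV 4.12 (cv2) and the standard library are available. Lean on these libraries where they do the work, as an engineer would, in place of code of your own. Each camera call takes 0.05 s, during which the arm holds its last target. There are 200 camera calls.

## Working session

There is one attempt and no reset: what is moved stays moved. The work goes in short steps, Python scripts to look and compute and a shell command to move; the robot and the scene stay as the last step left them, time stands still between calls to the robot, and variables do not carry over. Pictures are saved under pics/ and viewed, at most 10 in all, crops included, and the job is handed in when it is done.

```bash
mkdir -p pics; cat > h.py <<'E'
import numpy as np, cv2
from workcell import readout, imaging, manip
from scipy.spatial.transform import Rotation as R
def ray(c,u,v,z):
    M=cv2.Rodrigues(np.array(c["rvec"],float))[0]; t=np.array(c["tvec"],float)
    o=-M.T@t; d=M.T@np.array([(u-c["cx"])/c["fx"],(v-c["cy"])/c["fy"],1])
    return o+d*(z-o[2])/d[2]
def proj(c,p):
    K=np.array([[c["fx"],0,c["cx"]],[0,c["fy"],c["cy"]],[0,0,1.]])
    return cv2.projectPoints(np.array(p,float).reshape(-1,3),np.array(c["rvec"],float),np.array(c["tvec"],float),K,None)[0].reshape(-1,2)
def save(n,img): cv2.imwrite("pics/"+n,cv2.cvtColor(img,cv2.COLOR_RGB2BGR))
def delta(target,yaw=0):
    o=readout.get_obs(); r=R.from_quat(o["ee_rot"])
    return r.inv().apply(np.array(target)-o["position"])/0.4
E
python3 - <<'E'
from h import *
o=readout.get_obs(); print(o); print(R.from_quat(o["ee_rot"]).as_matrix().round(3))
for n in("top","side"):
    c=imaging.camera(n); save(n+"0.png",c["color"]); print({k:v for k,v in c.items() if k!="color"})
E
```

```text
{'clock': 0.0, 'joint_pos': array([-1.22956022,  0.33287743, -0.064751  ,  1.46096313,  0.02158675,
        1.34985938, -0.08852016]), 'joint_velocities': array([-0.00194069,  0.00059387, -0.0001139 , -0.00052923,  0.00018165,
       -0.00034317,  0.00057342]), 'tau': array([ 5.38031909e-04, -6.25445580e+01,  4.94750915e-02, -3.91595435e+01,
        1.62256847e-02,  9.99780226e-03,  7.74482669e-05]), 'position': array([0.22226058, 0.58377088, 0.24750214]), 'ee_rot': array([ 1.80893351e-01,  9.83502464e-01, -6.97445719e-04, -1.10416151e-04]), 'ft_force': array([ 0.02445623, -0.12456541,  0.20090782]), 'torque': array([ 0.00861526, -0.02242259,  0.01278848]), 'grasp_force': 0.0, 'grip_width': 1.0030400364109846}
[[-0.935  0.356 -0.   ]
 [ 0.356  0.935 -0.001]
 [-0.    -0.001 -1.   ]]
{'fx': 385.4657592029749, 'fy': 385.4657592029749, 'cx': 319.5866377815804, 'cy': 200.10482635565808, 'rvec': array([ 2.16069269, -2.18081186,  0.08883008]), 'tvec': array([0.2515666 , 0.50222935, 1.195704  ])}
{'fx': 365.09919642903174, 'fy': 365.09919642903174, 'cx': 321.1458999309935, 'cy': 203.52336109525373, 'rvec': array([ 0.71424692, -2.27814894,  1.51260028]), 'tvec': array([0.53480679, 0.10096703, 1.0620071 ])}
```

View pics/top0.png

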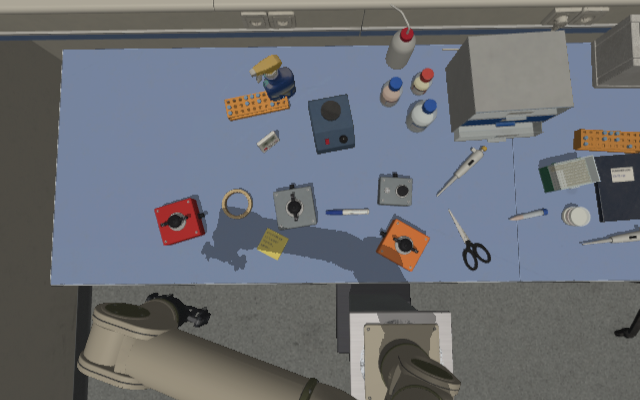

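View pics/side0.png

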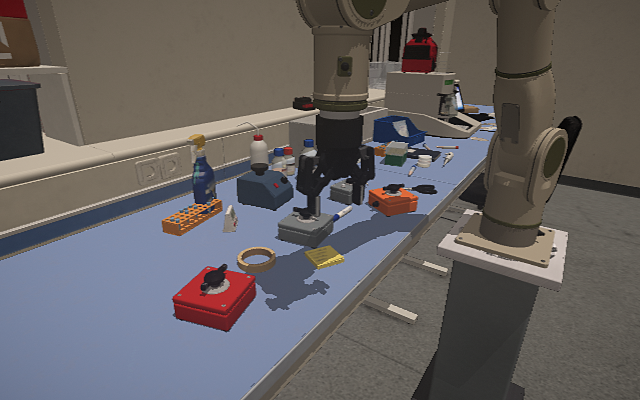

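Stop-shaped boxes in the top view are red (180,221), grey (295,207) and orange (403,245). The grey one fits the description. The grey start box is at (395,190), with its button at about (402,190) and the marker between the two boxes. I'll confirm this in one crop and measure.

```bash
python3 - <<'E'
from h import *
c=imaging.camera("top"); im=c["color"]
g=cv2.resize(im[165:255,255:425],None,fx=4.5,fy=4.5,interpolation=cv2.INTER_CUBIC); save("crop.png",g)
print(ray(c,295,207,.087),ray(c,402,190,.07))
hsv=cv2.cvtColor(im,cv2.COLOR_RGB2HSV)
blk=(hsv[...,2]<60).astype(np.uint8)
for nm,(x0,x1,y0,y1),z in(("stop",(265,325,175,240),.08),("start",(375,418,170,212),.07)):
    m=np.zeros_like(blk); m[y0:y1,x0:x1]=blk[y0:y1,x0:x1]
    n,l,s,ce=cv2.connectedComponentsWithStats(m)
    for i in range(1,n):
        if s[i,4]>8:
            pts=np.argwhere(l==i)[:,::-1]
            w=np.array([ray(c,u,v,z)[:2] for u,v in pts])
            print(nm,s[i],ce[i],w.mean(0),cv2.minEnclosingCircle(pts.astype(np.float32)))
            if nm=="stop":
                a=w-w.mean(0);e,V=np.linalg.eigh(a.T@a); print("axis deg",np.degrees(np.arctan2(V[1,1],V[0,1])))
    # box top outline
    gm=((hsv[...,1]<50)&(hsv[...,2]>70)).astype(np.uint8); m=np.zeros_like(gm); m[y0-3:y1+3,x0-3:x1+3]=gm[y0-3:y1+3,x0-3:x1+3]
    cs=max(cv2.findContours(m,0,1)[0],key=cv2.contourArea)
    w=np.array([ray(c,*p[0],.055)[:2] for p in cs],np.float32); print("box",cv2.minAreaRect(w))
E
```

```text
[0.47877094 0.32022907 0.087     ] [ 0.52881564 -0.00473325  0.07      ]
stop [290 185   4   4  15] [291.4 186.4] [0.54196279 0.33145921] ((291.5, 186.5), 2.12142014503479)
axis deg 136.11939225752596
stop [288 194  13  24 164] [293.82317073 206.29878049] [0.48145793 0.32428423] ((294.0, 205.5), 11.884963989257812)
axis deg -171.11273521292725
box ((0.478851854801178, 0.32408255338668823), (0.12242982536554337, 0.12114426493644714), 8.960295677185059)
start [393 173   5   4  15] [394.8        174.93333333] [0.57537781 0.01592592] ((395.0, 175.0), 2.2361679077148438)
start [379 180   1  10  10] [379.  184.5] [0.5464031  0.06482223] ((379.0, 184.5), 4.500100135803223)
start [397 186  11  10  86] [402.13953488 190.36046512] [ 0.52771139 -0.00512598] ((402.1666564941406, 190.1666717529297), 5.296840667724609)
box ((0.5281167030334473, 0.015229765325784683), (0.10497251152992249, 0.0892936959862709), 85.55833435058594)
```

View pics/crop.png

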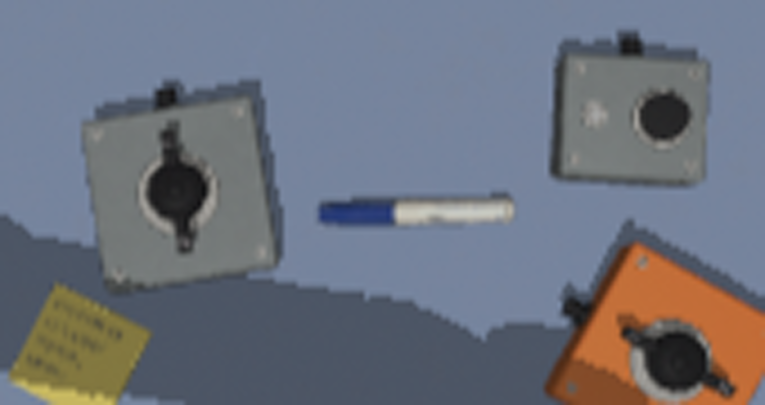

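The crop confirms it. The grey stop has its head at full-image (294.5,207), with lugs at (293,195) and (296,218). The start button is at (402,190) and the lamp at (387,190). The lug axis is about 9° from world x.

Next I shut the gripper and move above the stop.

```bash
python3 -c "
from h import *
print(delta([.480,.322,.2475]), delta([.480,.322,.130]))"
```

```text
[-0.83500308 -0.38252569  0.00095278] [-0.83498896 -0.38220425  0.2947026 ]
```

```bash
python3 -m crank '[[-0.42,-0.19,0,0],[-0.42,-0.19,0,0],[-0.42,-0.19,0,0],[-0.42,-0.19,0,0],[-0.42,-0.19,0,0]]' -1 20; python3 -m crank '[[-0.415,-0.1925,0.2,0],[-0.415,-0.1925,0.2,0],[-0.415,-0.1925,0.2,0],[-0.415,-0.1925,0.2,0],[-0.415,-0.1925,0.2,0]]'; python3 -c "
from h import *
print(delta([.480,.322,.120]))
c=imaging.camera('side'); save('s1.png',cv2.resize(c['color'][120:270,230:400],None,fx=4,fy=4)); print(proj(c,[[.48,.322,.087]]),readout.get_obs()['joint_pos'])"
```

```text
clock: 0.57
position: [0.3572, 0.4484, 0.2483]
ee_rot: [0.184, 0.983, -0.001, 0.001]
ft_force: [1.7, 0.4, 0.4]
grip_width: 0.299
grasp_force: 0.0
clock: 0.98
position: [0.4817, 0.3192, 0.167]
ee_rot: [0.182, 0.983, -0.001, 0.0]
ft_force: [0.2, -0.2, 0.4]
grip_width: -0.005
grasp_force: 0.0
[0.00645439 0.00528098 0.11742397]
[[306.27182336 207.72438711]] [-0.77897883  0.28873929  0.14737579  1.70263222 -0.04112129  1.15751947
  0.57743968]
```

View pics/s1.png

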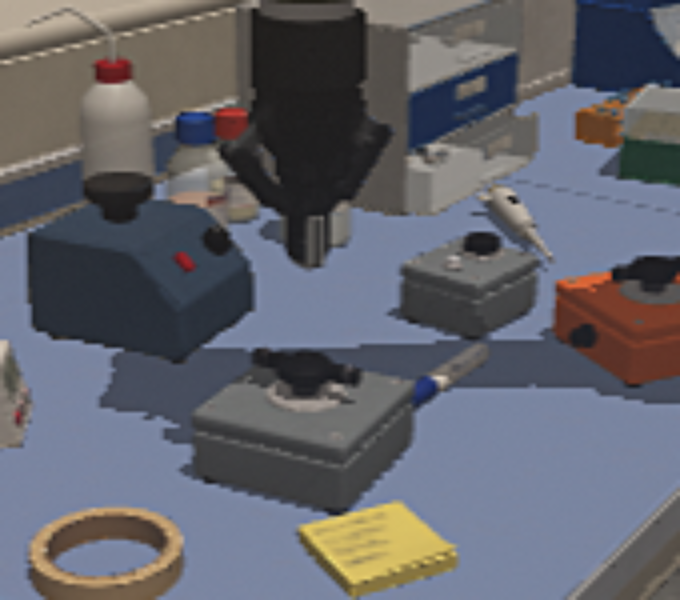

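The crop shows the closed gripper above the grey stop. The crown is at about full-image (306.5,208), against a predicted (306.3,207.7), so the two views agree. Next I approach, then press slowly.

```bash
python3 -m crank '[[0.006,0.005,0.06,0],[0.006,0.005,0.13,0],[0.006,0.005,0.13,0],[0.006,0.005,0.13,0]]'; python3 -c "
from h import *
print(delta([.480,.322,.098]))"
```

```text
clock: 1.37
position: [0.4776, 0.3246, 0.1155]
ee_rot: [0.181, 0.984, -0.001, -0.001]
ft_force: [0.4, 0.2, 1.2]
grip_width: -0.001
grasp_force: 0.0
[-0.00806419 -0.0038826   0.04366748]
```

```bash
python3 -m crank '[[-0.008,-0.004,0.01,0],[-0.008,-0.004,0.02,0],[-0.008,-0.004,0.025,0],[-0.008,-0.004,0.03,0],[-0.008,-0.004,0.03,0]]'
```

```text
clock: 1.78
position: [0.4809, 0.3225, 0.1044]
ee_rot: [0.181, 0.984, 0.0, 0.0]
ft_force: [-0.5, -0.3, 0.3]
grip_width: -0.001
grasp_force: 0.0
```

```bash
python3 -m crank '[[0,0,0.005,0],[0,0,0.009,0],[0,0,0.012,0],[0,0,0.012,0]]'
```

```text
clock: 2.12
position: [0.4811, 0.3226, 0.0997]
ee_rot: [0.181, 0.984, 0.0, 0.0]
ft_force: [0.4, -1.1, -0.5]
grip_width: -0.002
grasp_force: 0.0
```

```bash
python3 -m crank '[[0,0,0.003,0],[0,0,0.006,0],[0,0,0.008,0],[0,0,0.008,0]]'
```

```text
clock: 2.45
position: [0.4813, 0.3227, 0.0975]
ee_rot: [0.181, 0.983, 0.001, 0.0]
ft_force: [-3.6, -2.1, 12.2]
grip_width: -0.002
grasp_force: 5.9
```

```bash
python3 -m crank '[[0,0,0.003,0],[0,0,0.005,0],[0,0,0.005,0]]'; python3 -m crank '[[0,0,-0.05,0],[0,0,-0.1,0],[0,0,-0.15,0],[0,0,-0.15,0],[0,0,-0.15,0]]'; python3 -m crank '[[0.2,0,0,0],[0.2,0,0,0],[0.2,0,0,0],[0.2,0,0,0]]';  python3 - <<'E'
from h import *
c=imaging.camera("top"); im=c["color"]; a=cv2.resize(im[175:240,260:330],None,fx=5,fy=5,interpolation=cv2.INTER_CUBIC)
d=imaging.camera("side"); b=cv2.resize(d["color"][190:255,270:340],None,fx=5,fy=5,interpolation=cv2.INTER_CUBIC)
save("latched.png",np.hstack([a,b]))
E
```

```text
clock: 2.7
position: [0.4816, 0.3229, 0.097]
ee_rot: [0.181, 0.983, 0.001, 0.001]
ft_force: [-8.2, -4.6, 25.6]
grip_width: -0.002
grasp_force: 12.8
clock: 3.12
position: [0.4814, 0.3227, 0.1552]
ee_rot: [0.181, 0.984, 0.001, 0.001]
ft_force: [0.3, 0.4, -0.6]
grip_width: -0.0
grasp_force: 0.0
clock: 3.45
position: [0.4038, 0.3517, 0.1532]
ee_rot: [0.179, 0.984, -0.001, -0.001]
ft_force: [-0.3, -0.4, -0.9]
grip_width: -0.002
grasp_force: 0.0
```

View pics/latched.png

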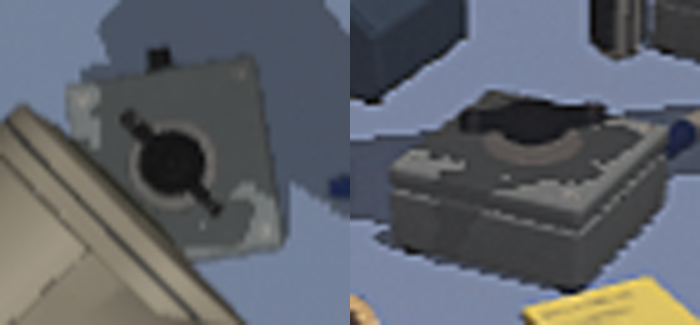

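The left half (top view) shows the head turned counter-clockwise, with lugs at full-image (286,199) and (302.6,216). The right half (side view) shows the head lower, close to the collar, so it is latched. I will push lug_a (upper left) forward and to the right.

```bash
python3 -m crank '[[0,0,0,0.12],[0,0,0,0.24],[0,0,0,0.36],[0,0,0,0.47],[0,0,0,0.47]]'; cat > p.py <<'E'
from h import *
c=imaging.camera("top")
a=ray(c,286,199,.077)[:2]; b=ray(c,302.6,216,.077)[:2]
ax=np.array([.4805,.3225]); u=(a-b)/np.linalg.norm(a-b); print(a,b,(a+b)/2,np.degrees(np.arctan2(u[1],u[0])))
t=np.array([u[1],-u[0]]); M=R.from_quat(readout.get_obs()["ee_rot"]).as_matrix(); print("tool x.t,y.t",M[:2,0]@t,M[:2,1]@t)
s=ax+.040*u-.028*t; e=ax+.039*u
print(s,"start",delta([*s,.155]),delta([*s,.0845]),"push dir",(M[:2,:2].T@t))
E
python3 p.py
```

```text
clock: 3.97
position: [0.4073, 0.3498, 0.1538]
ee_rot: [0.419, 0.908, -0.0, 0.0]
ft_force: [-0.0, 0.1, -0.5]
grip_width: -0.001
grasp_force: 0.0
[0.5040598  0.34815867] [0.45207789 0.29810526] [0.47806885 0.32313196] 43.91721976507995
tool x.t,y.t -0.998670232429342 0.05155090972637134
[0.48989239 0.37041433] start [-0.0971387   0.18963218 -0.0028854 ] [-0.09704249  0.18971755  0.17336455] push dir [-0.99867023  0.05155091]
```

```bash
python3 -m crank '[[-0.097,0.19,0,0],[-0.097,0.19,0,0],[-0.097,0.19,0,0],[-0.097,0.19,0,0],[-0.097,0.19,0,0]]'; python3 p.py
```

```text
clock: 4.43
position: [0.489, 0.3708, 0.1536]
ee_rot: [0.414, 0.91, -0.001, -0.0]
ft_force: [-0.5, 0.9, 0.1]
grip_width: -0.001
grasp_force: 0.0
[0.5040598  0.34815867] [0.45207789 0.29810526] [0.47806885 0.32313196] 43.91721976507995
tool x.t,y.t -0.9987695810792029 0.04959008931122372
[0.48989239 0.37041433] start [-0.00357904  0.00166475 -0.00252361] [-0.00363922  0.00181518  0.17372632] push dir [-0.99876958  0.04959009]
```

```bash
python3 -m crank '[[0,0,0.08,0],[0,0,0.14,0],[0,0,0.172,0],[0,0,0.172,0],[0,0,0.172,0]]'; python3 -m crank '[[-0.01,0,0,0],[-0.02,0,0,0],[-0.03,0,0,0],[-0.03,0,0,0]]'
```

```text
clock: 4.9
position: [0.4886, 0.3715, 0.086]
ee_rot: [0.415, 0.91, -0.0, -0.0]
ft_force: [0.4, -0.1, 0.2]
grip_width: -0.0
grasp_force: 0.0
clock: 5.23
position: [0.4981, 0.362, 0.0868]
ee_rot: [0.416, 0.91, 0.001, 0.0]
ft_force: [-0.4, 2.3, 1.7]
grip_width: -0.005
grasp_force: 1.2
```

```bash
python3 -m crank '[[-0.005,0,0.004,0],[-0.01,0,0.004,0],[-0.015,0,0.004,0],[-0.015,0,0.004,0]]';python3 -m crank '[[-0.005,0,0,0],[-0.01,0,0,0],[-0.015,0,0,0],[-0.015,0,0,0]]'
```

```text
clock: 5.57
position: [0.5013, 0.3569, 0.0838]
ee_rot: [0.415, 0.91, -0.0, 0.0]
ft_force: [0.6, 0.4, -1.4]
grip_width: -0.005
grasp_force: 0.0
clock: 5.9
position: [0.5052, 0.3525, 0.0838]
ee_rot: [0.415, 0.91, -0.0, 0.0]
ft_force: [-0.1, 0.6, -0.3]
grip_width: 0.002
grasp_force: 0.0
```

```bash
python3 -m crank '[[-0.005,0,0,0],[-0.01,0,0,0],[-0.01,0,0,0]]';  python3 - <<'E'
from h import *
c=imaging.camera("top"); im=c["color"]; a=cv2.resize(im[175:240,260:330],None,fx=5,fy=5,interpolation=cv2.INTER_CUBIC)
d=imaging.camera("side"); b=cv2.resize(d["color"][190:255,270:340],None,fx=5,fy=5,interpolation=cv2.INTER_CUBIC)
save("push.png",np.hstack([a,b]))
E
```

```text
clock: 6.15
position: [0.5077, 0.3497, 0.0839]
ee_rot: [0.415, 0.91, -0.0, 0.0]
ft_force: [0.3, 0.5, 0.9]
grip_width: -0.0
grasp_force: 0.0
```

View pics/push.png

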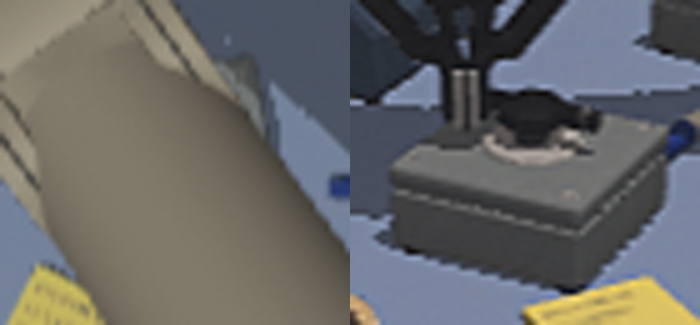

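In the side view the head stands high again, with its right lug at crop (590,120), and the finger sits left of it. The top view is blocked by the arm. I'll back off, lift, and look again.

```bash
python3 -m crank '[[0.03,0,0,0],[0.03,0,0,0],[0.03,0,-0.08,0],[0.03,0,-0.2,0],[0.03,0,-0.2,0]]'; python3 -c "
from h import *
print(delta([.535,.10,.165]),delta([.528,-.005,.1]))"
```

```text
clock: 6.67
position: [0.5013, 0.3616, 0.1707]
ee_rot: [0.415, 0.91, 0.004, 0.002]
ft_force: [0.8, 0.4, 0.9]
grip_width: 0.001
grasp_force: 0.0
[-0.54882216 -0.36553287  0.01094969] [-0.7354884  -0.55235855  0.17179319]
```

```bash
python3 -m crank '[[-0.36,-0.27,0,0],[-0.36,-0.27,0,0],[-0.36,-0.27,0,0],[-0.36,-0.27,0,0],[-0.36,-0.27,0,0]]'; python3 -m crank '[[-0.36,-0.27,0,0],[-0.36,-0.27,0,0],[-0.36,-0.27,0,0],[-0.36,-0.27,0,0],[-0.36,-0.27,0,0]]';  python3 - <<'E'
from h import *
c=imaging.camera("top"); im=c["color"]; a=cv2.resize(im[175:240,260:330],None,fx=5,fy=5,interpolation=cv2.INTER_CUBIC)
d=imaging.camera("side"); b=cv2.resize(d["color"][190:255,270:340],None,fx=5,fy=5,interpolation=cv2.INTER_CUBIC)
save("out.png",np.hstack([a,b]))
print(delta([.528,-.005,.1]))
E
```

```text
clock: 7.08
position: [0.513, 0.1733, 0.1643]
ee_rot: [0.418, 0.909, -0.0, 0.001]
ft_force: [0.8, -0.1, -0.4]
grip_width: -0.004
grasp_force: 0.0
clock: 7.5
position: [0.5252, -0.0061, 0.1644]
ee_rot: [0.418, 0.909, -0.0, 0.001]
ft_force: [-0.4, 0.1, 0.7]
grip_width: -0.002
grasp_force: 0.0
[-0.00778472  0.00183125  0.16067334]
```

View pics/out.png

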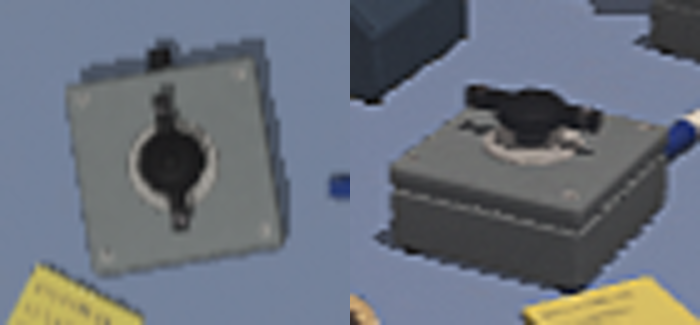

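The head is back out. Its lugs are at their original angle, crop (163,95) and (181,222), and the box hasn't moved. Now the start button.

```bash
python3 -m crank '[[-0.007,0.002,0.08,0],[-0.007,0.002,0.15,0],[-0.007,0.002,0.18,0],[-0.007,0.002,0.18,0],[-0.007,0.002,0.18,0]]'; python3 -c "
from h import *
print(delta([.528,-.005,.081]))"
```

```text
clock: 8.02
position: [0.5277, -0.0005, 0.0922]
ee_rot: [0.414, 0.91, -0.0, -0.0]
ft_force: [-1.0, 0.6, 1.0]
grip_width: -0.0
grasp_force: 0.0
[-0.00909271 -0.00675715  0.0279738 ]
```

```bash
python3 -m crank '[[-0.009,-0.007,0.005,0],[-0.009,-0.007,0.01,0],[-0.009,-0.007,0.018,0],[-0.009,-0.007,0.025,0],[-0.009,-0.007,0.028,0]]'; python3 -m crank '[[0,0,0.003,0],[0,0,0.003,0]]'
```

```text
clock: 8.43
position: [0.5288, -0.0062, 0.0812]
ee_rot: [0.415, 0.91, 0.0, 0.001]
ft_force: [2.4, -1.9, 4.0]
grip_width: -0.0
grasp_force: 1.9
clock: 8.6
position: [0.5289, -0.0062, 0.081]
ee_rot: [0.415, 0.91, 0.001, 0.001]
ft_force: [-2.5, -2.1, 14.9]
grip_width: 0.001
grasp_force: 7.1
```

14.9 N at tip height 0.064 m means the button is fully down against its stop. Hold briefly, lift clear, and check.

```bash
python3 -m crank '[[0,0,0.002,0],[0,0,0.002,0]]'; python3 -m crank '[[0,0,-0.03,0],[0,0,-0.1,0],[0,0,-0.2,0],[0,0,-0.25,0],[0,0,-0.25,0]]'; python3 -m crank '[[0.2,0.25,0,0],[0.2,0.25,0,0],[0.2,0.25,0,0],[0.2,0.25,0,0],[0.2,0.25,0,0]]'; python3 - <<'E'
from h import *
d=imaging.camera("side"); save("fin.png",cv2.resize(d["color"][150:260,260:420],None,fx=4.5,fy=4.5,interpolation=cv2.INTER_CUBIC))
E
```

```text
clock: 8.77
position: [0.5289, -0.0062, 0.0808]
ee_rot: [0.415, 0.91, 0.001, 0.001]
ft_force: [-4.9, -1.9, 22.2]
grip_width: 0.001
grasp_force: 11.4
clock: 9.18
position: [0.53, -0.0057, 0.1836]
ee_rot: [0.415, 0.91, 0.002, 0.003]
ft_force: [0.7, -0.8, 0.1]
grip_width: -0.001
grasp_force: 0.0
clock: 9.6
position: [0.5502, 0.1238, 0.1777]
ee_rot: [0.412, 0.911, -0.0, -0.001]
ft_force: [-0.0, -1.1, -0.5]
grip_width: -0.002
grasp_force: 0.0
```

View pics/fin.png

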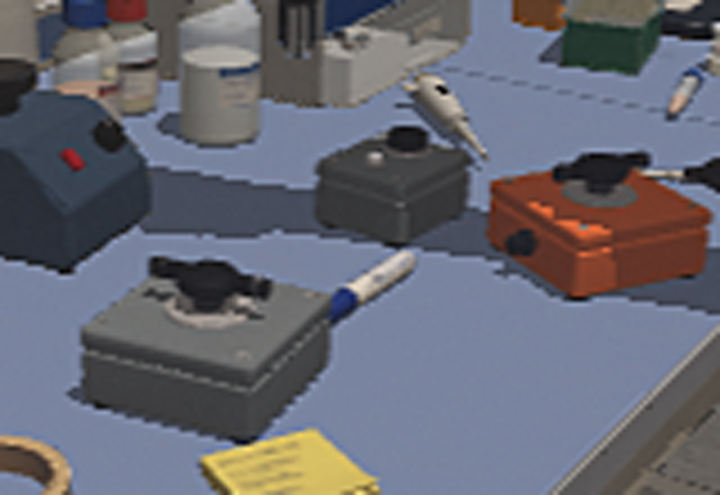

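The stop head (crop 208,285) and the start button (crop 407,140) are both out. The boxes, marker and pipette are where they were, and the robot is clear.

```bash
python3 -c "
from workcell import manip
print(manip.hand_in())"
```

```text
the job is handed in; nothing more can be done
None
```

The job is handed in at about 10 s of the 54 s limit: the stop was pressed until it latched and twisted clockwise back out, then the start button was pressed fully down (22 N) and released, with no visible shift of either box or the marker and pipette.

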